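# Rap the tall column with its spring tapper

### The arm

A 6-joint arm with a two-finger parallel gripper is mounted at the origin on the work surface. World frame = base frame: x ahead of the robot, y to its left, z up, the work surface at z = 0. Lengths are in mm, angles in rad, forces in N, time in s.
With the tool pointing down it reaches from about 275 to 1000 mm from the base axis. Payload 8.4 kg.
Tool frame: the origin (TCP) lies at the very end of the fingers, on their centre line; the grasp point (between the pads) lies 19 mm behind it; z points along the fingers, x is the direction in which the jaws open and shut, and the axes are right-handed (so a half turn about z gives the same grasp; the last joint's range is limited). The gripper opens to 85 mm and grips with 20 to 120 N. Pads are 22 mm wide; open, the fingers measure 114 mm over their backs; the gripper's body (76 mm by 85 mm) begins 54 mm behind the grasp point. The pads swing forward as they close: fully open they stand 13 mm farther back than shut.
Start: joints at [-1.301, 0.353, 1.633, -0, 1.155, -0.002], TCP at [167.79, -602.059, 231.281] pointing down, gripper open.
Joint ranges: [-2.63, 2.63], [-0.92, 2.1], [0.06, 2.66], [-1.3, 4.44], [0, 2.69], [-3.02, 3.02]. Speed limits (rad/s): [2.22, 2.22, 2.79, 3.14, 3.14, 3.14].

### API

Orientations are given as [roll, pitch, yaw] about the fixed x, y, z axes, in that order (R = Rz(yaw) Ry(pitch) Rx(roll)).
In Python, from rig import sense, grab_frame, calibration, sign_off gives the robot as it stands.
- The arm moves only by the tool servo_tool, never from a script. Its argument "series" is one flat list of numbers, 4 for each row, row after row: the shift along the world's x, y, z in m, then the turn about the world's z in degrees. In form: [x, y, z, yaw, x, y, z, yaw, ...]. A call has 1 to 8 rows; each row shifts and turns the commanded pose from where the row before left it; what a row does not reach is not made up. A row lasts 1/12 s, in which the tool goes at most 41.7 mm and 7.16 degrees, less where a joint would pass 70% of its speed; a pose out of reach is approached as far as the arm can. A call is refused whole if a number of a shift passes 0.0417 or a number of a turn 7.16, either way. A call with a gripper value outside its range is refused whole. "gripper" is the finger opening in m, from 0 to 0.0854, set as the call begins (left out, the last holds). The fingers move at their own pace and stop on an object; "newtons" is the grip in N (left out, the last holds). Time passes only in rows, so rows that do not move let the fingers close. It gives the time, the measured TCP pose, the force and the opening at its end, in the units of the state.
- sense(): the state, without advancing time (a new reading comes with each control period).
- grab_frame(name): name is "scene" or "top" or "wrist"; returns the picture (480x640x3 uint8, blue, green, red); there is no depth.
- calibration(name): a dict with "fx", "fy", "cx", "cy" (pixels), "rvec" (rotation vector, rad) and "tvec" (3), from world to camera coordinates, as OpenCV has them. Camera axes: x right, y down, z forward; pixel columns grow to the right and rows downward; lengths in mm; the calibration is good to about 2 mm. A picture is of the moment at which its call begins: read the wrist's pose just before it. calibration takes no time and is no camera call; for the wrist camera it gives the pose at the moment of the call.
- sign_off(): hands the job in, once; it reports no verdict.
The state is a dict: "clock": time; "qpos": joint angles; "qvel": joint speeds; "joint_efforts": joint torques, N m; "eef_pos": TCP position; "tcp_rot": TCP orientation; "contact_force": force on the tool from outside, world axes, zero at the start; "wrist_torque": the same for the moment, N m; "opening": opening from 0.0 (shut) to 1.0 (fully open).
Only numpy, scipy, OpenCV 4.12 (cv2) and the standard library are available. Lean on these libraries where they do the work, as an engineer would, in place of code of your own. Each camera call takes 0.05 s, during which the arm holds its last target. There are 200 camera calls.

### The job

Two spring tappers for settling chromatography columns stand on the bench. On the one that holds the tall column, swing the arm back by its upright handle against the spring until the sear catches, let go so that the arm stays cocked by itself for a moment, then press the trigger plate down so that the arm snaps back and raps the column, and take the hand away. Do not cock the other tapper.

Things in the scene. Friction and masses are not known exactly. Their poses are not given: they have to be found in the camera images.
- tall_tapper: Tapper with the tall column, fixed. White base 310 x 200 x 12 mm; origin under its centre, z up, x lengthwise; all points here are in its frame, mm. Level aluminium arm, 18 wide, z 35-45, on an upright pivot at (50,0). Handle: black round post, 16 diameter, z 45-91, 80 from the pivot. Other end: rubber hammer on the column's aluminium socket. Steel column 26 diameter at (84,-73), up to z 206.
- tall_arm (a joint): Angle q (rad): 0 at rest, grows anticlockwise from above on cocking. Handle axis at (50-80cos(q-0.75), -80sin(q-0.75)) mm in tall_tapper: (-9,55) at rest. Spring 4 N at the handle, 8 N cocked, some N more over the sear's ramp at q 0.75-0.95. The sear catches once q passed about 1.0 (swing to 1.12; hard stop 1.25); let go, the arm stays near 0.95.
- tall_trigger (a joint): Travel of the trigger plate (m): 0 up, 0.012 fully down. Level steel plate 46 x 44 mm, top at z 42, centred at (-117,-34) mm in tall_tapper, just beyond the cocked arm's handle end; carries the sear, a small ramped steel tooth, top z 33. Sprung: 4.5 N to start, 8 N fully down. Frees the arm at 5 to 10 mm, so press it fully down; rises by itself.
- short_arm (a joint): Arm angle of the other tapper (rad), 0 at rest. It is alike in all but its column, which reaches only z 131 mm. It stands on the other side of the bench's middle, about 0.35 to 0.6 m away. Leave it alone.

How it is judged:
By the outcome, as a careful person would: the job done as asked, in the order asked, and still so for the second after the job is handed in, with the robot touching nothing.
It also fails if it takes over 40 s, if anything falls off the work surface, if the arm or the gripper's body presses on something with over 40 N, if the wrist force passes 120 N, or if a joint passes its speed limit or range.

## Working session

There is one attempt and no reset: what is moved stays moved. The work goes in short steps, Python scripts to look and compute and a tool call to move; the robot and the scene stay as the last step left them, time stands still between calls to the robot, and variables do not carry over. Pictures are saved under pics/ and viewed, about 8 in all and at most 12, crops included, and the job is handed in when it is done.

Besides the shell and the picture viewer there is one more tool, called after "Call:" by a JSON object that holds its "api" and its "payload", one argument or row to a line. servo_tool: Moves the arm, as the interface text tells. Its arguments: {"type":"object","properties":{"series":{"type":"array"},"gripper":{"type":"number"},"newtons":{"type":"number"}},"required":["series"]}

```bash
mkdir -p pics; python3 - <<'E'
from rig import *
import cv2
for n in("scene","top"):
    cv2.imwrite(f"pics/{n}.png",grab_frame(n)); print(n,calibration(n))
print(sense())
E
```

```text
scene {'fx': 457.69570440390794, 'fy': 457.69570440390794, 'cx': 317.5473659801362, 'cy': 242.09229881712878, 'rvec': array([ 2.0118038 ,  1.64384654, -0.54303233]), 'tvec': array([-118.20749304, -472.3929816 , 1059.97752105])}
top {'fx': 526.4724838514725, 'fy': 526.4724838514725, 'cx': 320.34522892882904, 'cy': 243.23246488141083, 'rvec': array([ 2.12618408, -2.19169727,  0.11307942]), 'tvec': array([ 28.28896463, 602.10405347, 747.63307401])}
{'clock': 0.1, 'qpos': array([-1.30141392e+00,  3.53586879e-01,  1.63408055e+00,  1.19075195e-05,
        1.15520510e+00, -2.39396427e-03]), 'qvel': array([-1.44541720e-03, -2.14227701e-03, -1.82890481e-03,  1.20805300e-05,
        1.57418136e-03, -1.66650252e-04]), 'joint_efforts': array([-2.26325383e-04, -6.06360054e+01, -3.42819393e+01,  2.01699231e-05,
        4.02509206e-03, -7.83193990e-07]), 'eef_pos': array([ 167.66646658, -601.63156726,  230.62287187]), 'tcp_rot': array([-3.14157870e+00,  1.27984390e-03, -1.29902477e+00]), 'contact_force': array([ 0.81685237, -0.2707022 , -0.30262481]), 'wrist_torque': array([-0.0539067,  0.040093 ,  0.0086793]), 'opening': 1.0006167636204695}
```

View pics/scene.png

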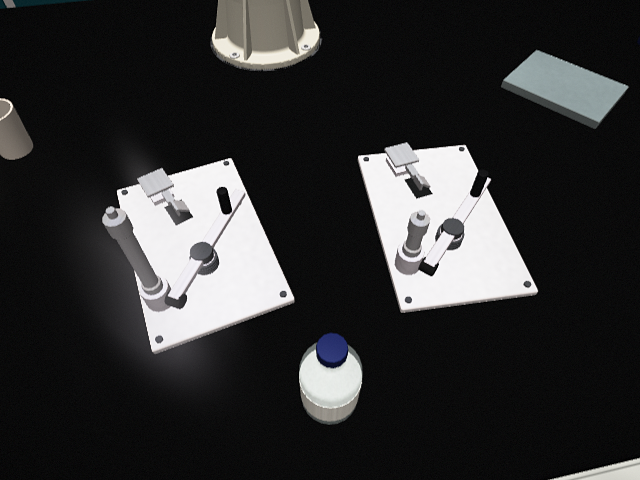

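View pics/top.png

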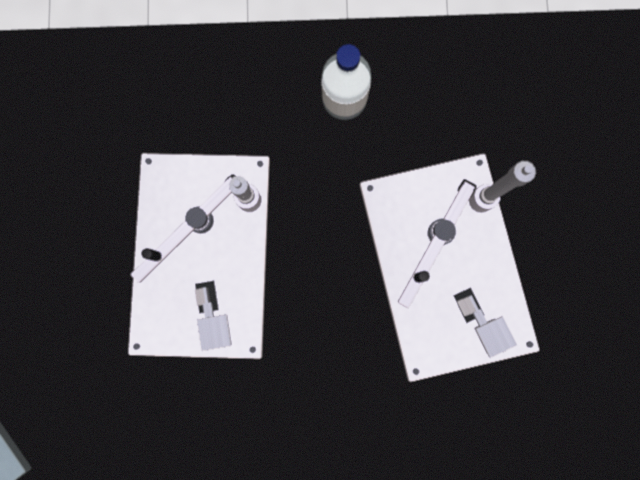

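The top view shows the tall tapper at right, with base corners near (360,182), (486,154), (539,350) and (409,381). In the scene view it is at left. I'll fit its pose from both.

```bash
cat >h.py <<'E'
import numpy as np,cv2
from rig import *
def proj(P,c): return cv2.projectPoints(np.array(P,float),c["rvec"],c["tvec"],np.array([[c["fx"],0,c["cx"]],[0,c["fy"],c["cy"]],[0,0,1.]]),None)[0][:,0]
def W(p,L):
    L=np.atleast_2d(np.array(L,float)); c,s=np.cos(p[2]),np.sin(p[2])
    return np.c_[p[0]+c*L[:,0]-s*L[:,1],p[1]+s*L[:,0]+c*L[:,1],L[:,2]]
def handle(q,z=91): return [50-80*np.cos(q-.75),-80*np.sin(q-.75),z]
E
python3 - <<'E'
from h import *
from scipy.optimize import least_squares
L=[[155,100,12],[155,-100,12],[-155,-100,12],[-155,100,12],[84,-73,206]]
obs={"top":[[360,182],[486,154],[539,350],[409,381],[525,170]],"scene":[[293,298],[153,349],[117,191],[231,159],[112,212]]}
C={n:calibration(n) for n in obs}
f=lambda p:np.concatenate([(proj(W(p,L),C[n])-obs[n]).ravel() for n in obs])
r=least_squares(f,[600,-150,0.2],x_scale=[100,100,.1]); p=r.x
print(p,r.fun.round(1)); np.save("p.npy",p)
for n,l in dict(col=[84,-73,206],trig=[-117,-34,42],piv=[50,0,45],**{f"h{q}":handle(q) for q in(0,.25,.5,.75,.95,1.12)}).items():
    w=W(p,[l]); print(n,w.round(0),np.hypot(*w[0,:2]).round(),*[proj(w,C[k]).round() for k in C])
E
```

```text
[ 5.66133674e+02 -1.80839790e+02  2.01844859e-01] [-1.4  0.5 -2.2 -0.8 -0.1  0.8 -0.6  1.2  2.  -1.   2.8  0.8 -1.3  3.1
 -1.2 -1.3  0.6 -2.1 -1.7 -2.3]
col [[ 663. -236.  206.]] 704.0 [[527. 169.]] [[110. 210.]]
trig [[ 458. -238.   42.]] 516.0 [[496. 337.]] [[155. 181.]]
piv [[ 615. -171.   45.]] 638.0 [[443. 230.]] [[202. 252.]]
h0 [[ 547. -129.   91.]] 562.0 [[423. 276.]] [[222. 190.]]
h0.25 [[ 539. -147.   91.]] 558.0 [[437. 282.]] [[209. 188.]]
h0.5 [[ 535. -167.   91.]] 561.0 [[451. 284.]] [[195. 188.]]
h0.75 [[ 537. -187.   91.]] 568.0 [[466. 282.]] [[181. 191.]]
h0.95 [[ 541. -202.   91.]] 578.0 [[477. 278.]] [[170. 195.]]
h1.12 [[ 548. -214.   91.]] 588.0 [[485. 273.]] [[161. 199.]]
```

Call:
{"api": "servo_tool", "payload": {
  "series": [0.0237,0.0296,0,-2.95,0.0237,0.0296,0,-2.95,0.0237,0.0296,0,-2.95,0.0237,0.0296,0,-2.95,0.0237,0.0296,0,-2.95,0.0237,0.0296,0,-2.95,0.0237,0.0296,0,-2.95,0.0237,0.0296,0,-2.95],
  "gripper": 0.07,
  "newtons": 40
}}

```text
clock: 0.77
eef_pos: [358.0, -363.6, 231.1]
tcp_rot: [3.141, 0.0, -1.714]
contact_force: [-0.0, -0.6, -0.8]
opening: 0.82
```

Call:
{"api": "servo_tool", "payload": {
  "series": [0.0237,0.0296,0,-2.95,0.0237,0.0296,0,-2.95,0.0237,0.0296,0,-2.95,0.0237,0.0296,0,-2.95,0.0237,0.0296,0,-2.95,0.0237,0.0296,0,-2.95,0.0237,0.0296,0,-2.95,0,0,0,0]
}}

```text
clock: 1.43
eef_pos: [526.7, -153.5, 231.2]
tcp_rot: [-3.141, 0.002, -2.071]
contact_force: [-0.1, 0.5, -0.5]
opening: 0.821
```

Call:
{"api": "servo_tool", "payload": {
  "series": [0.02,0.0245,-0.02,-2.9,0,0,-0.04,0,0,0,0,0,0,0,0,0]
}}

```text
clock: 1.77
eef_pos: [541.4, -133.1, 169.7]
tcp_rot: [3.136, -0.002, -2.121]
contact_force: [0.1, 0.3, 0.9]
opening: 0.82
```

```bash
python3 - <<'E'
from h import *
p=np.load("p.npy");c=calibration("wrist");im=grab_frame("wrist")
s=sense();print(s["eef_pos"],s["tcp_rot"])
for l in([*handle(0)],handle(0,45),[50,0,45],[-117,-34,42]):
    u=proj(W(p,[l]),c)[0];print(l,u.round());
    if abs(u).max()<2000: cv2.circle(im,tuple(int(v) for v in u),4,(0,0,255),1)
cv2.imwrite("pics/w1.png",im)
E
```

```text
[ 542.62316581 -133.81929955  171.40819256] [ 3.13980614e+00 -7.89438587e-04 -2.12153562e+00]
[np.float64(-8.535109509905674), np.float64(54.53110080186673), 91] [308. 251.]
[np.float64(-8.535109509905674), np.float64(54.53110080186673), 45] [309. 232.]
[50, 0, 45] [308. 127.]
[-117, -34, 42] [477. 253.]
```

View pics/w1.png

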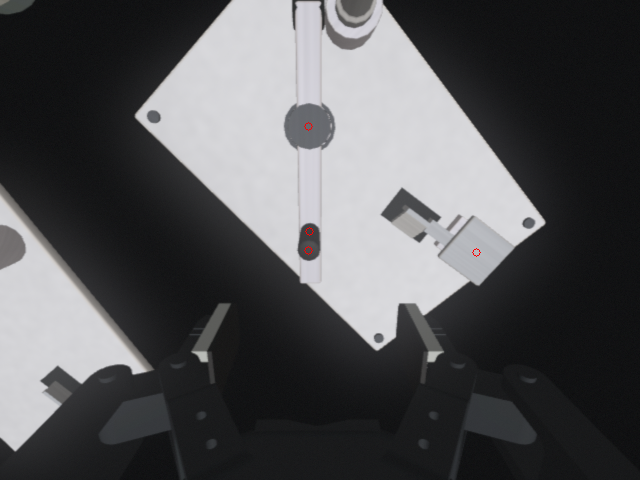

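The wrist view shows the handle at (309,248) and the pivot at (308,127). Both agree with the model to a few pixels, so I'll descend and grip.

Call:
{"api": "servo_tool", "payload": {
  "series": [0.004,0.0045,-0.03,0,0,0,-0.03,0,0,0,-0.03,0,0,0,-0.025,0,0,0,0,0,0,0,0,0]
}}

```text
clock: 2.32
eef_pos: [547.4, -129.8, 57.3]
tcp_rot: [3.141, -0.0, -2.123]
contact_force: [-0.9, 0.3, -0.1]
opening: 0.823
```

Call:
{"api": "servo_tool", "payload": {
  "series": [0,0,0,0,0,0,0,0,0,0,0,0,0,0,0,0,0,0,0,0,0,0,0,0],
  "gripper": 0.005,
  "newtons": 40
}}

```text
clock: 2.82
eef_pos: [547.6, -129.9, 57.6]
tcp_rot: [-3.14, -0.001, -2.121]
contact_force: [-3.7, -4.0, 9.8]
opening: 0.172
```

```bash
python3 - <<'E'
from h import *
p=np.load("p.npy")
print(np.degrees(p[2]-2.356+.0))
q=np.linspace(0,1.14,15);H=np.vstack([W(p,[handle(a)]) for a in q])
print(np.diff(H,axis=0).round(4)[:,:2]/1000,np.degrees(q[1]))
E
```

```text
-123.42399800773983
[[-0.0031647 -0.0056919]
 [-0.0026912 -0.0059304]
 [-0.0021999 -0.0061297]
 [-0.0016941 -0.0062883]
 [-0.001177  -0.0064052]
 [-0.0006521 -0.0064798]
 [-0.0001229 -0.0065113]
 [ 0.0004071 -0.0064997]
 [ 0.0009345 -0.0064451]
 [ 0.0014556 -0.0063477]
 [ 0.0019671 -0.0062083]
 [ 0.0024656 -0.0060277]
 [ 0.0029477 -0.0058072]
 [ 0.0034103 -0.0055482]] 4.665513474636703
```

Call:
{"api": "servo_tool", "payload": {
  "series": [-0.0032,-0.0057,0,4.67,-0.0027,-0.0059,0,4.67,-0.0022,-0.0061,0,4.67,-0.0017,-0.0063,0,4.67,-0.0012,-0.0064,0,4.67,-0.0006,-0.0065,0,4.67,-0.0001,-0.0065,0,4.67,0.0004,-0.0065,0,4.67]
}}

```text
clock: 3.48
eef_pos: [536.2, -178.8, 57.6]
tcp_rot: [-3.141, 0.0, -1.466]
contact_force: [-1.6, 3.5, 10.9]
opening: 0.17
```

Call:
{"api": "servo_tool", "payload": {
  "series": [0.0009,-0.0064,0,4.67,0.0015,-0.0063,0,4.67,0.002,-0.0062,0,4.67,0.0025,-0.006,0,4.67,0.003,-0.0058,0,4.67,0.0034,-0.0055,0,4.67,0,0,0,0,0,0,0,0]
}}

```text
clock: 4.15
eef_pos: [548.9, -215.0, 57.5]
tcp_rot: [3.141, 0.001, -0.981]
contact_force: [-4.6, 3.1, 12.4]
opening: 0.175
```

Call:
{"api": "servo_tool", "payload": {
  "series": [0,0,0,0,0,0,0,0,0,0,0,0,0,0,0,0,0,0,0,0,0,0,0,0,0,0,0,0],
  "gripper": 0.08
}}

```text
clock: 4.73
eef_pos: [549.4, -215.3, 56.4]
tcp_rot: [-3.141, -0.0, -0.981]
contact_force: [0.9, -0.1, 0.1]
opening: 0.94
```

Call:
{"api": "servo_tool", "payload": {
  "series": [0,0,0.02,0,0,0,0.04,0,0,0,0.04,0,0,0,0,0,0,0,0,0]
}}

```text
clock: 5.15
eef_pos: [551.1, -215.9, 159.1]
tcp_rot: [-3.138, -0.005, -0.981]
contact_force: [-0.2, 0.9, -0.4]
opening: 0.936
```

```bash
python3 - <<'E'
from h import *
p=np.load("p.npy");c=calibration("wrist");im=grab_frame("wrist")
s=sense();print(s["eef_pos"],s["tcp_rot"],s["contact_force"])
for l in(handle(.95),handle(.95,45),[50,0,45],[-117,-34,42]):
    u=proj(W(p,[l]),c)[0];print(u.round());
    if abs(u).max()<2000: cv2.circle(im,tuple(int(v) for v in u),4,(0,0,255),1)
cv2.imwrite("pics/w2.png",im)
E
```

```text
[ 549.75353886 -215.42300326  157.15610544] [-3.14043256e+00 -1.75312661e-03 -9.80873352e-01] [-0.5800103   0.03432503 -0.16614811]
[291. 262.]
[295. 241.]
[314. 135.]
[278. 338.]
```

View pics/w2.png

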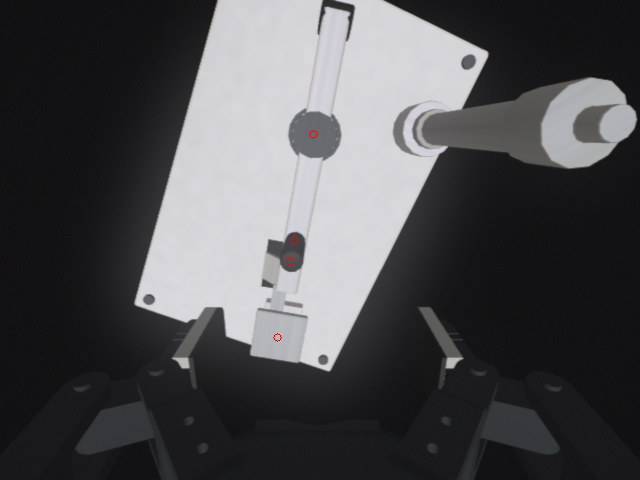

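The arm is cocked by itself: the handle is at (291,258), where the model puts q≈0.95. The plate is at (278,336). Next I'll shut the fingers and go over the plate.

Call:
{"api": "servo_tool", "payload": {
  "series": [-0.016,-0.0039,0,-4,-0.016,-0.0039,0,-4,-0.016,-0.0039,0,-4,-0.016,-0.0039,0,-4,-0.016,-0.0039,0,-4,-0.016,-0.0039,0,-2,0,0,0,0,0,0,0,0],
  "gripper": 0
}}

```text
clock: 5.87
eef_pos: [452.3, -238.4, 155.2]
tcp_rot: [3.14, 0.001, -1.365]
contact_force: [-0.4, -0.9, 0.1]
opening: -0.003
```

Call:
{"api": "servo_tool", "payload": {
  "series": [0,0,-0.035,0,0,0,-0.035,0,0,0,-0.025,0,0,0,0,0,0,0,0,0]
}}

```text
clock: 6.28
eef_pos: [452.9, -237.9, 60.0]
tcp_rot: [3.139, 0.002, -1.364]
contact_force: [-0.2, -0.0, 0.1]
opening: 0.0
```

Call:
{"api": "servo_tool", "payload": {
  "series": [0,0,-0.008,0,0,0,-0.008,0,0,0,-0.005,0,0,0,-0.005,0,0,0,-0.004,0,0,0,0,0,0,0,0,0]
}}

```text
clock: 6.87
eef_pos: [454.3, -239.1, 32.0]
tcp_rot: [-3.14, -0.001, -1.365]
contact_force: [0.7, -0.9, 6.6]
opening: 0.003
```

Call:
{"api": "servo_tool", "payload": {
  "series": [0,0,-0.0025,0,0,0,0,0,0,0,0,0,0,0,0,0]
}}

```text
clock: 7.2
eef_pos: [454.3, -239.1, 29.9]
tcp_rot: [-3.14, -0.002, -1.365]
contact_force: [0.1, 0.4, 6.9]
opening: -0.003
```

```bash
python3 - <<'E'
from h import *
cv2.imwrite("pics/s3.png",cv2.resize(grab_frame("scene")[130:370,60:380],None,fx=2,fy=2))
E
```

```text
(no output)
```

View pics/s3.png

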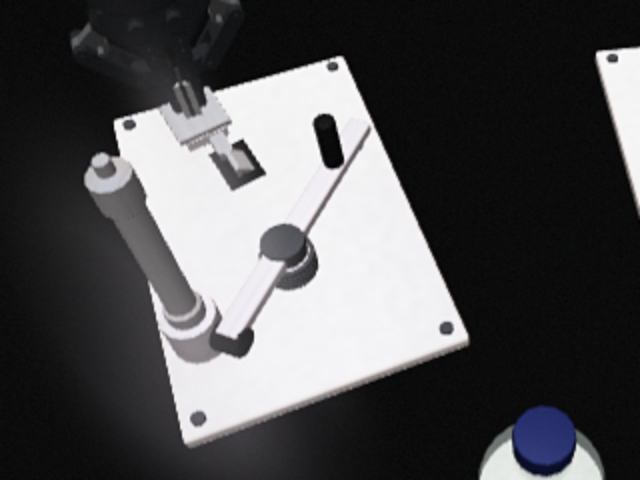

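The arm has snapped back: handle at crop (328,140), hammer on the socket at (232,338). Now I'll withdraw.

Call:
{"api": "servo_tool", "payload": {
  "series": [0,0,0.01,0,0,0,0.02,0,0,0,0.04,0,0,0,0.04,0,0,0,0.04,0,0,0,0.03,0,0,0,0,0,0,0,0,0]
}}

```text
clock: 7.92
eef_pos: [454.2, -239.1, 211.3]
tcp_rot: [-3.138, -0.003, -1.365]
contact_force: [-0.6, 0.5, -0.7]
opening: -0.0
```

Call:
{"api": "servo_tool", "payload": {
  "series": [-0.02,-0.03,0,0,-0.02,-0.03,0,0,-0.02,-0.03,0,0,-0.02,-0.03,0,0,0,0,0,0,0,0,0,0]
}}

```text
clock: 8.42
eef_pos: [371.5, -359.1, 207.4]
tcp_rot: [3.14, 0.002, -1.368]
contact_force: [0.0, 0.9, 0.1]
opening: 0.001
```

```bash
python3 - <<'E'
from h import *
s=sense();print(s["clock"],s["eef_pos"],s["contact_force"],abs(s["qvel"]).max())
cv2.imwrite("pics/s4.png",grab_frame("scene"))
E
```

```text
8.4167 [ 371.47593336 -359.11928785  207.39065211] [0.04837705 0.86720601 0.13642601] 0.047278957565897034
```

View pics/s4.png

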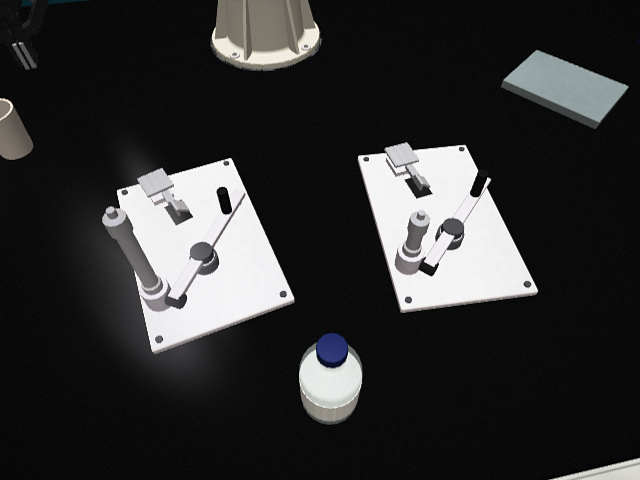

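The view matches the start: the tall tapper's handle is at rest at (224,200), its plate is up at (155,183), and the other tapper is unchanged with its handle at (481,183). The hand is clear.

```bash
python3 -c "from rig import *;print(sign_off())"
```

```text
the job is handed in; nothing more can be done
None
```

The tall-column tapper was cocked and fired, and the job was handed in at about 8.5 s.

- **Cocking:** I gripped the handle and swung it to q ≈ 1.13. After I let go and lifted clear, the wrist picture showed the arm holding by itself near 0.95. It was left that way for about 2 s.
- **Firing:** I pressed the trigger plate down about 12 mm with the fingers shut. The picture taken with the plate held down shows the arm back at rest and its hammer on the socket.
- **Last checks:** With the hand withdrawn, the plate is up again, the other tapper is unchanged, nothing has fallen, and the tool reads less than 1 N.

One reading disagreed slightly. The force at the bottom of the press was 6.9 N, not the 8 N given for fully down, so the plate may have been just short of its stop. The arm still released.

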